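Park the crate dolly and draw its tow handle out to the second stop

ROBOT

A 6-joint arm with a two-finger parallel gripper is mounted at the origin on the work surface. World frame = base frame: x ahead of the robot, y to its left, z up, the work surface at z = 0. Lengths are in m, angles in rad, forces in N, time in s.
With the tool pointing down it reaches from about 0.35 to 0.975 m from the base axis. Payload 4.9 kg.
Tool frame: the origin (TCP) lies at the very end of the fingers, on their centre line; the grasp point (between the pads) lies 19 mm behind it; z points along the fingers, x is the direction in which the jaws open and shut, and the axes are right-handed (so a half turn about z gives the same grasp; the last joint's range is limited). The gripper opens to 85 mm and grips with 20 to 120 N. Pads are 22 mm wide; open, the fingers measure 114 mm over their backs; the gripper's body (76 mm by 85 mm) begins 54 mm behind the grasp point. The pads swing forward as they close: fully open they stand 13 mm farther back than shut.
Start: joints at [-1.359, 0.053, 1.613, -0, 1.476, -0.119], TCP at [0.203, -0.591, 0.231] pointing down, gripper open.
Joint ranges: [-3.01, 3.01], [-1.01, 2.22], [0.06, 2.58], [-1.02, 4.17], [0.09, 2.62], [-3.14, 3.14]. Speed limits (rad/s): [2.57, 2.57, 3.14, 3.14, 3.14, 3.14].

INTERFACE

Orientations are given as a rotation vector (axis times angle).
In Python, from station import monitor, imaging, ticket gives the robot as it stands.
- The arm moves only by the tool step_arm, never from a script. Its argument "targets" is one flat list of numbers, 4 for each row, row after row: the shift along the tool's x, y, z in m, then the turn about the tool's z in rad. In form: [tx, ty, tz, roll, tx, ty, tz, roll, ...]. A call has 1 to 12 rows; each row is the pose to reach, as a shift and turn from the pose measured when the call began, along the tool's axes at that moment; what a row does not reach only later rows make up. A row lasts 1/12 s, in which the tool goes at most 41.7 mm and 7.16 degrees, less where a joint would pass 70% of its speed; a pose out of reach is approached as far as the arm can. A call with a gripper value outside its range is refused whole. "grip" is the finger opening in m, from 0 to 0.0854, set as the call begins (left out, the last holds). The fingers move at their own pace and stop on an object; "force" is the grip in N (left out, the last holds). Time passes only in rows, so rows that repeat a pose let the fingers close. It gives the time, the measured TCP pose, the force and the opening at its end, in the units of the state.
- monitor.get_obs(): the state, without advancing time (a new reading comes with each control period).
- imaging.get_image(name): name is "scene" or "top"; returns a dict with "color" (420x560x3 uint8, red, green, blue), "depth" (420x560 float32, m along the optical axis (not along the pixel's ray), 0 where there is no reading), "fov_y" (degrees; the focal length in pixels is half the picture's height over the tangent of half this angle, whatever the lens; pixels are square), "cx", "cy" (the principal point, pixels), "k1" (the pictures are not rectified: a ray, as slopes to the right and down, at radius r is drawn at 1 + k1 r^2 times it, then the intrinsics apply), "R" (3x3) and "t" (3): a world point X has camera coordinates R X + t. Camera axes: x right, y down, z forward; pixel columns grow to the right and rows downward; lengths in m; the calibration is good to about 2 mm. A picture is of the moment at which its call begins.
- ticket.finish_job(): hands the job in, once; it reports no verdict.
Trained networks look in a picture, given as the dict that the camera call returned (one of the last four; its "shot" number tells which), for a name from the list of things; names that differ only in an ending like _2 or _b are one class to them, and where a whole thing is asked for, a point or a joint stands for the part that bears it (a point fixed in the world has none). Each returns a list of dicts, best first, with "score" (0 to 1); they miss things now and then, are a little off and sometimes report something else, mostly with a low value. They report only what shows in the picture. A call takes as long as a camera call.
- imaging.search_frame(name, picture): "uv" ([column, row] in pixels, amid what is visible of it).
- imaging.mark_of(name, picture): "uv" ([column, row] in pixels: a listed point, or the origin of a listed thing).
The state is a dict: "t": time; "q": joint angles; "dq": joint speeds; "effort": joint torques, N m; "tool_pos": TCP position; "tool_rot": TCP orientation; "contact_force": force on the tool from outside, world axes, zero at the start; "wrist_torque": the same for the moment, N m; "opening": finger opening in m.
Only numpy, scipy, OpenCV 4.12 (cv2) and the standard library are available. Lean on these libraries where they do the work, as an engineer would, in place of code of your own. Each camera call takes 0.05 s, during which the arm holds its last target.

TASK

Check the little crate dolly before it goes out on hire. With the tow handle still pushed in, press the green brake pedal down until it stays down; then squeeze the yellow button into the black grip and pull the handle straight out, past its first stop, to its second and last stop, without the dolly rolling off its spot or any of the other things being shifted. Finish still holding the grip, with the handle fully out.

Things in the scene. Friction and masses are not known exactly. Their poses are not given: they have to be found in the camera images.
- deck_front (a point): Dolly: dark grey 400 x 300 mm deck on 75 mm wheels, with a grey crate of lamps fixed on it (front wall 85 mm behind the front edge, top 247 mm above the table). This point: middle of the top of the deck's front edge, 142 mm above the table. Its -x axis points level, straight out of the front: the handle is pulled along -x. The deck reaches 400 mm to +x and 150 mm to each side (y). z is up.
- pedal_tread (a point): Middle of the top of the green tread (50 mm along x, 60 mm wide) of the brake pedal, which sticks out of the dolly's front at its +y castor. Up: 66 mm in front of the deck's front edge, 120 mm to +y of its middle, 96 mm above the table; open above; the deck edge is 38 mm behind the tread. The hinge lies along y, 151 mm behind this point (+x); pressed, the point goes down 27 mm.
- brake_pedal (a joint): Angle of the brake pedal, rad: 0 up (brake off), 0.18 fully down on its stop (brake on: its tongue sits between the teeth of the wheel hub). Return spring with a snap detent: it takes about 6 N on the tread, goes down by itself past about 0.1 and then stays down when let go.
- grip: Black grip bar of the tow handle: 24 mm thick (x), 110 mm long (y), 28 mm high (z). Origin at its centre, 108 mm above the table; axes as deck_front. With the handle in, the centre is 85 mm in front of the deck's front edge, leaving 73 mm of free space behind the bar, between the two 13 mm tubes at y = +-40 mm that carry it. Free above and below.
- button_face (a point): Middle of the outer face (38 mm along y, 16 mm high) of the yellow button in the front face of the grip bar (the -x face, away from the dolly). Out, it stands 5 mm proud of the bar's face, 17 mm from the bar's centre, at the same height. It is pressed towards +x, as by squeezing the bar front to back.
- grip_button (a joint): Travel of the button, m: 0 out, 0.005 fully in. Spring 3.5 N at first, 7 N fully in. From 0.004 on the lock pin is clear and the handle slides. Let go, the button comes out again where the pin finds one of three notches (handle in, first stop, second stop), and the handle locks there.
- tow_handle (a joint): How far the tow handle is out, m: 0 in (locked there), 0.100 first stop, 0.200 second stop, where it meets its end (0.201). It slides level along -x of deck_front with about 4 N of friction. With the button held in it passes the first stop freely. Do not force it while locked: up to 3 mm of play, then it is solid.
- dolly (a joint): How far the dolly has rolled along its x axis, m; 0 at the start, negative is forward, the way the handle is pulled. Brake off: it rolls at about 2 N, less than the handle's own friction. Brake on: it is locked, with 3 mm of play either way.
- electrical_tape: Bystander: small white roll of tape, 60 mm across, 19 mm high, lying on the front strip of the dolly's deck on its -y side. Origin: centre of its underside.
- cloth_tape: Bystander: black roll of wide tape, 110 mm across, 48 mm high, lying on the table. Origin: centre of its underside.
- spot_lamp: Bystander: white spot lamp, 90 mm across, 115 mm high, standing lens up on the table. Origin: centre of its underside.
- lamp_carton: Bystander: brown carton, 62 x 62 x 95 mm high, on the table. Origin: centre of its underside.
- tube_clamp: Bystander: aluminium hook clamp with a black wing nut, about 110 x 95 mm, 24 mm high, lying on its side on the table. Origin: on its underside, in the middle of the hook.
- wrench: Bystander: steel wrench, 170 mm long, lying flat on the table in front of the dolly. Origin: on its underside.
- screwdriver: Bystander: screwdriver with a blue handle, about 200 mm long, lying on the table. Origin: on its underside.

How it is judged:
On the way, in this order (a step that is already met when the one before it is completed fails the run):
1. the brake pedal is down while the tow handle is still in (value of joint brake_pedal above 0.16 rad and value of joint tow_handle below 0.01 m), for 0.2 s.
2. the tow handle is drawn out to its second stop by its grip (value of joint tow_handle above 0.194 m and contact force between the fingers and grip above 2 N), for 0.2 s.
At the end, for the whole second after the job is handed in: The handle is out at its second stop (more than 194 mm) and the gripper still holds the grip (more than 2 N of contact), the brake pedal is still down (more than 0.16 rad), and the dolly stands within 30 mm of where it stood (all of step 2 and value of joint brake_pedal above 0.16 rad and distance of deck_front from where it was at the start of the episode below 0.03 m); the arm keeps its last pose, push and grip.
It fails at once if the dolly rolls more than 30 mm (distance of deck_front from where it was at the start of the episode above 0.03 m).
It fails at once if another thing is shifted by more than 30 mm (distance of any of electrical_tape, cloth_tape, spot_lamp, lamp_carton, tube_clamp, wrench, screwdriver from where it was at the start of the episode above 0.03 m).
It also fails if it takes over 48 s, if anything falls off the work surface, if the arm or the gripper's body presses on something with over 40 N, if the wrist force passes 120 N, or if a joint passes its speed limit or range.

## Working session

There is one attempt and no reset: what is moved stays moved. The work goes in short steps, Python scripts to look and compute and a tool call to move; the robot and the scene stay as the last step left them, time stands still between calls to the robot, and variables do not carry over. Pictures are saved under pics/ and viewed, and the job is handed in when it is done.

Besides the shell and the picture viewer there is one more tool, called after "Request:" by a JSON object that holds its "fn" and its "kwargs". step_arm: Moves the arm, as the interface text tells. Its arguments: {"type":"object","properties":{"targets":{"type":"array","items":{"type":"number"}},"grip":{"type":"number"},"force":{"type":"number"}},"required":["targets"]}

```bash
mkdir -p pics; ls
cat > h.py <<'E'
import numpy as np,cv2
from station import monitor,imaging,ticket
def cam(d):
    H=d["color"].shape[0]; f=H/2/np.tan(np.radians(d["fov_y"])/2); return f
def ray(d,uv):
    f=cam(d); m=np.array([(uv[0]-d["cx"])/f,(uv[1]-d["cy"])/f]); p=m.copy()
    for _ in range(20): p=m/(1+d["k1"]*(p@p))
    return np.array([p[0],p[1],1.])
def world(d,c): return np.array(d["R"]).T@(c-np.array(d["t"]))
def at_depth(d,uv):
    u,v=int(round(uv[0])),int(round(uv[1])); w=d["depth"][max(v-1,0):v+2,max(u-1,0):u+2]; w=w[w>0]
    return world(d,ray(d,uv)*np.median(w)) if len(w) else None
def at_z(d,uv,z):
    o=world(d,np.zeros(3)); r=np.array(d["R"]).T@ray(d,uv); return o+r*(z-o[2])/r[2]
def proj(d,X):
    c=np.array(d["R"])@np.asarray(X)+np.array(d["t"]); p=c[:2]/c[2]; p=p*(1+d["k1"]*(p@p)); return p*cam(d)+[d["cx"],d["cy"]]
E
python3 - <<'E'
from h import *
names="deck_front pedal_tread grip button_face electrical_tape cloth_tape spot_lamp lamp_carton tube_clamp wrench screwdriver".split()
zs=dict(deck_front=.142,pedal_tread=.096,grip=.108,button_face=.108,electrical_tape=.142)
np.set_printoptions(precision=4,suppress=True)
for c in ("scene","top"):
    d=imaging.get_image(c); cv2.imwrite(f"pics/{c}0.png",d["color"][:,:,::-1])
    print(c,"cam at",world(d,np.zeros(3)),d["fov_y"],d["k1"])
    for n in names:
        r=imaging.mark_of(n,d)
        for e in r[:2]: print(n,np.round(e["uv"],1),round(e["score"],2),"z-plane",at_z(d,e["uv"],zs.get(n,0)),"depth",at_depth(d,e["uv"]))
o=monitor.get_obs();print(o)
E
```

```text
pics
scene cam at [ 1.5482 -0.573   0.8008] 42.24878537014499 -0.13991861672900685
deck_front [377.1 171. ] 0.57 z-plane [0.5544 0.2002 0.142 ] depth [0.5474 0.2057 0.1373]
deck_front [341.4 194.8] 0.5 z-plane [0.6128 0.0542 0.142 ] depth [0.4117 0.189  0.0004]
pedal_tread [333.4 170.9] 0.9 z-plane [0.4269 0.1487 0.096 ] depth [0.4268 0.1488 0.0959]
pedal_tread [347.6 193.8] 0.55 z-plane [0.5508 0.1146 0.096 ] depth [0.5774 0.0963 0.1148]
grip [349.7 191.7] 0.75 z-plane [0.5615 0.1134 0.108 ] depth [0.5804 0.1002 0.1213]
button_face [341.6 191. ] 0.61 z-plane [0.5487 0.0972 0.108 ] depth [0.5525 0.0947 0.1107]
electrical_tape [404.2 185.2] 0.79 z-plane [0.6473 0.2153 0.142 ] depth [0.6497 0.2132 0.1438]
cloth_tape [141.8 276.9] 0.61 z-plane [ 0.511  -0.4272  0.    ] depth [ 0.5651 -0.4348  0.0418]
spot_lamp [185.2 229. ] 0.56 z-plane [ 0.3654 -0.2699  0.    ] depth [ 0.3868 -0.2754  0.0145]
spot_lamp [271.4 258.6] 0.18 z-plane [ 0.5893 -0.1243  0.    ] depth [ 0.5964 -0.1277  0.0059]
lamp_carton [176.7 316.1] 0.68 z-plane [ 0.6778 -0.3942  0.    ] depth [ 0.7113 -0.4011  0.0308]
lamp
[... 1507 characters left out ...]
791 -0.1606  0.    ] depth [ 0.7794 -0.1606 -0.0014]
wrench [298.8 209.9] 0.64 z-plane [ 0.59   -0.1285  0.    ] depth [ 0.5895 -0.1283  0.0065]
screwdriver [276.9 285.5] 0.87 z-plane [ 0.3761 -0.0665  0.    ] depth [ 0.3761 -0.0665 -0.0011]
{'t': 1.2, 'q': array([-1.359 ,  0.0527,  1.6129, -0.    ,  1.476 , -0.119 ]), 'dq': array([-0.0001, -0.    ,  0.0008,  0.0009, -0.0003,  0.0007]), 'effort': array([  0.0006, -39.3686, -37.0461,  -0.    ,   0.0005,  -0.    ]), 'tool_pos': array([ 0.203 , -0.5911,  0.2313]), 'tool_rot': array([-2.5569,  1.8253,  0.0001]), 'contact_force': array([-0.1367, -0.0687, -0.3239]), 'wrist_torque': array([ 0.0387,  0.0491, -0.0027]), 'opening': 0.0853952630381539}
```

View pics/scene0.png

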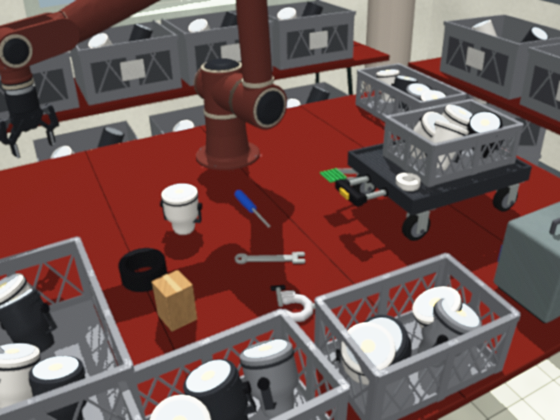

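View pics/top0.png

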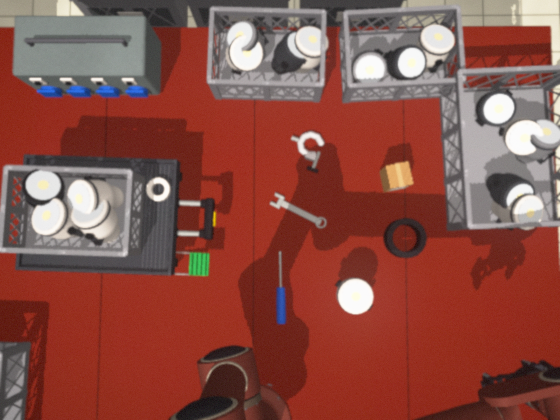

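The networks and pictures agree on the layout. In the top view the dolly is at left with its front facing right (world -y), the green tread is at about (198,264), and the black grip with its yellow button is at about (211,219). Next I refine the dolly pose with colour blobs.

```bash
cat >> h.py <<'E'
np.set_printoptions(precision=4,suppress=True)
def tool():
    from scipy.spatial.transform import Rotation as Ro
    o=monitor.get_obs(); return o,np.array(o["tool_pos"]),Ro.from_rotvec(o["tool_rot"]).as_matrix()
def shift(p): # world target -> tool-frame shift
    o,t,R=tool(); return R.T@(np.asarray(p)-t)
E
python3 - <<'E'
from h import *
for c in ("scene","top"):
    d=imaging.get_image(c); hsv=cv2.cvtColor(d["color"],cv2.COLOR_RGB2HSV)
    for n,lo,hi,z in (("green",(45,120,60),(75,255,255),.096),("yellow",(22,150,120),(34,255,255),.108)):
        m=cv2.inRange(hsv,lo,hi); k,l,s,ce=cv2.connectedComponentsWithStats(m)
        for i in range(1,k):
            if s[i,4]>8:
                print(c,n,s[i],ce[i],at_z(d,ce[i],z),at_depth(d,ce[i]))
                if n=="green":
                    ys,xs=np.nonzero(l==i); P=np.array([at_z(d,(x,y),z)[:2] for x,y in zip(xs,ys)],np.float32)
                    print(cv2.minAreaRect(P))
    if c=="top":
        # deck front edge, from depth: points at z~.142
        P=[]
        for v in range(165,270):
            for u in range(130,200):
                w=at_depth(d,(u,v))
                if w is not None and abs(w[2]-.142)<.008: P.append((v,w))
        ed={}
        for v,w in P: ed[v]=min(ed.get(v,9),w[1])
        E=np.array([(next(w[0] for vv,w in P if vv==v),y) for v,y in ed.items()]); print(E[::8])
        import cv2 as cv
        vx=cv.fitLine(E.astype(np.float32),cv.DIST_HUBER,0,.01,.01).ravel(); print("edge",vx,E[:,0].min(),E[:,0].max())
    big=cv2.resize(d["color"][140:280,120:400] if c=="top" else d["color"][130:270,280:540],None,fx=2.8,fy=2.8)
    cv2.imwrite(f"pics/{c}1.png",big[:,:,::-1])
E
```

```text
scene green [320 168  26  14 217] [332.9355 175.0276] [0.4467 0.1349 0.096 ] [0.4454 0.1357 0.0952]
((0.4470212459564209, 0.13502979278564453), (0.053501080721616745, 0.06578117609024048), 89.43692016601562)
scene yellow [340 188   9  11  54] [344.2407 192.463 ] [0.5581 0.0991 0.108 ] [0.5615 0.0968 0.1104]
top green [189 252  20  24 431] [198.6682 263.6497] [0.4396 0.1388 0.096 ] [0.4396 0.1386 0.0969]
((0.4400617480278015, 0.13916267454624176), (0.060479845851659775, 0.050564657896757126), 0.11021575331687927)
top yellow [213 212   3  14  30] [213.6667 218.2667] [0.5591 0.0988 0.108 ] [0.5587 0.098  0.114 ]
[[0.6955 0.192 ]
 [0.6753 0.1937]
 [0.6526 0.1936]
 [0.6322 0.1955]
 [0.6117 0.1952]
 [0.5914 0.1972]
 [0.5704 0.1968]
 [0.5493 0.1975]
 [0.5292 0.1984]
 [0.5087 0.1981]
 [0.4881 0.2   ]
 [0.4678 0.2003]
 [0.4475 0.2001]
 [0.4267 0.202 ]]
edge [ 0.9994 -0.0333  0.5604  0.1972] 0.4267349718704269 0.6954887775611036
```

```bash
ls pics
```

```text
scene0.png
scene1.png
top0.png
top1.png
```

View pics/top1.png

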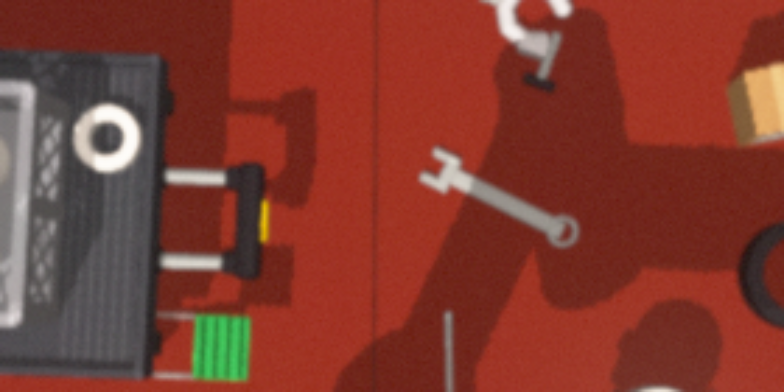

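Run:
```python
from h import *
o,t,R=tool(); print(t); print(R)
for p in [(.32,-.40,.24),(.43,-.2,.24),(.46,0,.23),(.44,.132,.20),(.44,.132,.13)]: print(p,shift(p))
```

```text
[ 0.203  -0.5911  0.2313]
[[ 0.3248 -0.9458  0.    ]
 [-0.9458 -0.3248  0.0001]
 [-0.     -0.     -1.    ]]
(0.32, -0.4, 0.24) [-0.1427 -0.1727 -0.0087]
(0.43, -0.2, 0.24) [-0.2961 -0.3417 -0.0087]
(0.46, 0, 0.23) [-0.4756 -0.4351  0.0013]
(0.44, 0.132, 0.2) [-0.6069 -0.459   0.0313]
(0.44, 0.132, 0.13) [-0.6069 -0.459   0.1013]
```

Request:
{"fn": "step_arm", "kwargs": {"targets": [-0.024, -0.029, -0.005, 0.09, -0.048, -0.058, -0.009, 0.18, -0.072, -0.087, -0.009, 0.27, -0.096, -0.116, -0.009, 0.364, -0.12, -0.145, -0.009, 0.364, -0.143, -0.173, -0.009, 0.364, -0.169, -0.201, -0.009, 0.364, -0.195, -0.23, -0.009, 0.364, -0.22, -0.258, -0.009, 0.364, -0.245, -0.286, -0.009, 0.364, -0.27, -0.314, -0.009, 0.364, -0.296, -0.342, -0.009, 0.364], "grip": 0, "force": 40}}

```text
t: 2.3
tool_pos: [0.4309, -0.1984, 0.2407]
tool_rot: [-2.184, 2.258, -0.002]
contact_force: [0.6, -1.2, -0.6]
opening: -0.0001
```

Run:
```python
from h import *
o,t,R=tool(); print(t,o["t"],o["opening"],o["contact_force"]); print(R)
for p in [(.46,0,.22),(.44,.132,.20),(.44,.132,.12)]: print(p,shift(p))
```

```text
[ 0.4309 -0.1984  0.2407] 2.3 -0.00013127106182689728 [ 0.635  -1.2418 -0.6207]
[[-0.0335 -0.9994  0.0009]
 [-0.9994  0.0335 -0.0006]
 [ 0.0006 -0.0009 -1.    ]]
(0.46, 0, 0.22) [-0.1993 -0.0224  0.0206]
(0.44, 0.132, 0.2) [-0.3306  0.002   0.0405]
(0.44, 0.132, 0.12) [-0.3306  0.0021  0.1205]
```

Request:
{"fn": "step_arm", "kwargs": {"targets": [-0.035, -0.005, 0.004, 0, -0.07, -0.009, 0.008, 0, -0.105, -0.013, 0.012, 0, -0.14, -0.014, 0.016, 0, -0.175, -0.013, 0.02, 0, -0.21, -0.01, 0.025, 0, -0.245, -0.006, 0.03, 0, -0.275, -0.003, 0.035, 0, -0.305, 0.0, 0.045, 0, -0.331, 0.002, 0.07, 0, -0.331, 0.002, 0.1, 0, -0.331, 0.002, 0.12, 0]}}

```text
t: 3.3
tool_pos: [0.4389, 0.1338, 0.1184]
tool_rot: [2.187, -2.254, 0.0]
contact_force: [-0.4, 0.3, -0.3]
opening: 0.0
```

Run:
```python
from h import *
d=imaging.get_image("scene")
o,t,R=tool(); print(t,o["t"],o["contact_force"]); print(R)
cv2.imwrite("pics/s2.png",cv2.resize(d["color"][120:260,270:470],None,fx=3.5,fy=3.5)[:,:,::-1])
print(proj(d,t),shift((.44,.132,.07)))
```

```text
[0.4363 0.1328 0.1142] 3.35 [-3.213  -1.1692 -3.3006]
[[-0.0315 -0.9995 -0.0079]
 [-0.9995  0.0315 -0.0019]
 [ 0.0021  0.0078 -1.    ]]
[330.4438 167.6963] [ 0.0005 -0.0041  0.0442]
```

View pics/s2.png

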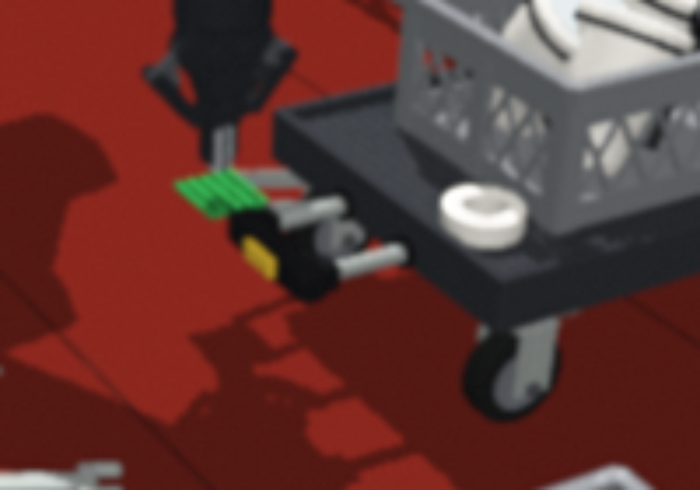

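The shut fingers stand above the tread at about (222,160) in the crop. Now I press down.

Request:
{"fn": "step_arm", "kwargs": {"targets": [0, -0.003, 0.008, 0, 0, -0.004, 0.015, 0, 0, -0.004, 0.02, 0, 0, -0.004, 0.025, 0, 0, -0.004, 0.03, 0, 0, -0.004, 0.035, 0, 0, -0.004, 0.04, 0, 0, -0.004, 0.044, 0, 0, -0.004, 0.046, 0, 0, -0.004, 0.046, 0, 0, -0.004, 0.046, 0]}}

```text
t: 4.27
tool_pos: [0.44, 0.1327, 0.0686]
tool_rot: [2.181, -2.251, -0.007]
contact_force: [-1.5, -0.9, 3.7]
opening: -0.0002
```

Run:
```python
from h import *
d=imaging.get_image("scene")
o,t,R=tool(); print(t,o["t"],o["contact_force"],o["wrist_torque"]); print(R)
cv2.imwrite("pics/s3.png",cv2.resize(d["color"][120:260,270:470],None,fx=3.5,fy=3.5)[:,:,::-1])
```

```text
[0.44   0.1327 0.0686] 4.3167 [-1.723  -1.2316  3.9048] [-0.0059  0.3429  0.0095]
[[-0.0314 -0.9995 -0.008 ]
 [-0.9995  0.0314 -0.0017]
 [ 0.0019  0.0079 -1.    ]]
```

View pics/s3.png

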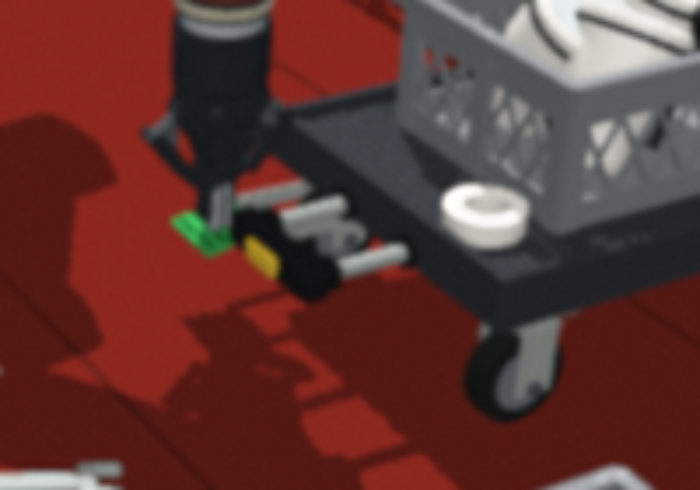

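Request:
{"fn": "step_arm", "kwargs": {"targets": [0, 0, 0.002, 0, 0, 0, 0.004, 0, 0, 0, 0.005, 0, 0, 0, 0.005, 0]}}

```text
t: 4.65
tool_pos: [0.4403, 0.1329, 0.0664]
tool_rot: [2.181, -2.25, -0.008]
contact_force: [-10.3, -1.5, 21.1]
opening: 0.0005
```

Request:
{"fn": "step_arm", "kwargs": {"targets": [0, 0, -0.02, 0, 0, 0, -0.05, 0, 0, 0, -0.09, 0, 0, 0, -0.125, 0, 0, 0, -0.14, 0, 0, 0, -0.14, 0]}}

```text
t: 5.15
tool_pos: [0.4444, 0.1337, 0.2117]
tool_rot: [-2.187, 2.255, -0.001]
contact_force: [0.8, -0.2, 0.1]
opening: 0.0
```

Run:
```python
from h import *
for c in ("scene","top"):
    d=imaging.get_image(c)
    hsv=cv2.cvtColor(d["color"],cv2.COLOR_RGB2HSV)
    for n,lo,hi,z in (("green",(45,120,40),(75,255,255),.069),("yellow",(22,150,120),(34,255,255),.108)):
        m=cv2.inRange(hsv,lo,hi); k,l,s,ce=cv2.connectedComponentsWithStats(m)
        for i in range(1,k):
            if s[i,4]>8: print(c,n,s[i],ce[i],at_z(d,ce[i],z),at_depth(d,ce[i]))
    cr=d["color"][120:260,270:470] if c=="scene" else d["color"][160:300,130:330]
    cv2.imwrite(f"pics/{c}4.png",cv2.resize(cr,None,fx=3.5,fy=3.5)[:,:,::-1])
o,t,R=tool(); print(t,o["t"],o["contact_force"]); print(R)
print(shift((.559,.1145,.2)),shift((.559,.1145,.089)))
```

```text
scene green [320 176  18  17 193] [329.5751 184.1036] [0.4447 0.1264 0.069 ] [0.4415 0.1285 0.0668]
scene yellow [341 188   8  11  46] [344.5652 192.6739] [0.5594 0.0993 0.108 ] [0.5653 0.0952 0.1122]
top green [200 253  12   7  79] [205.4304 255.9114] [0.4597 0.1255 0.069 ] [0.4597 0.1258 0.067 ]
top green [201 270  10   5  43] [205.3023 272.3023] [0.4157 0.1252 0.069 ] [0.4155 0.1259 0.0648]
top yellow [212 212   3  14  23] [213.3043 218.1739] [0.5593 0.0998 0.108 ] [0.5588 0.0985 0.117 ]
[0.4417 0.1332 0.2061] 5.25 [-0.4968 -1.0613 -0.5533]
[[-0.031  -0.9995 -0.0086]
 [-0.9995  0.031  -0.0014]
 [ 0.0017  0.0085 -1.    ]]
[ 0.0151 -0.1179  0.0052] [ 0.0149 -0.1188  0.1162]
```

View pics/scene4.png

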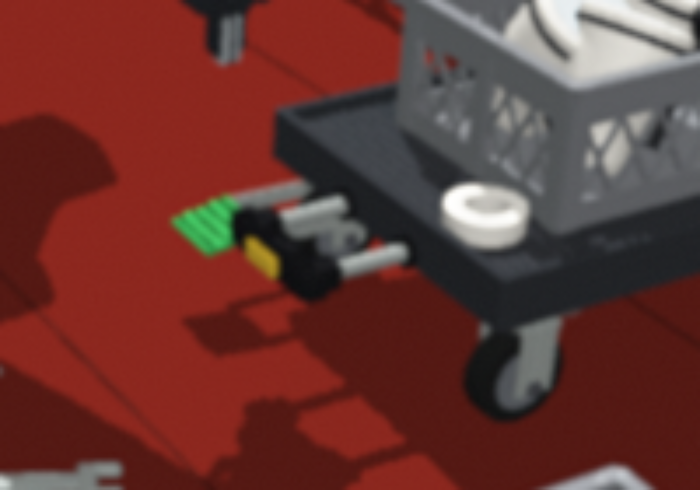

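View pics/top4.png

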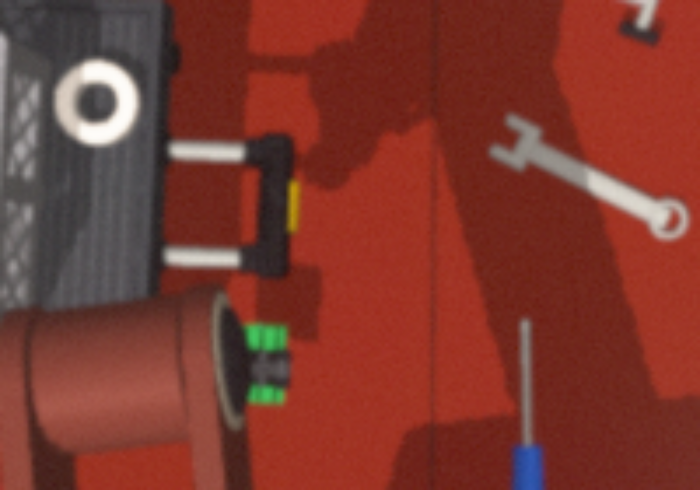

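The pedal stays down (tread at z ≈ 0.067) and the grip has not moved. Next I open the fingers and go over the bar.

Request:
{"fn": "step_arm", "kwargs": {"targets": [0.005, -0.04, 0.005, 0, 0.01, -0.08, 0.005, 0, 0.015, -0.118, 0.005, 0, 0.015, -0.118, 0.005, 0, 0.015, -0.118, 0.005, 0, 0.015, -0.118, 0.005, 0], "grip": 0.085}}

```text
t: 5.75
tool_pos: [0.5577, 0.1145, 0.1973]
tool_rot: [2.179, -2.248, -0.013]
contact_force: [-0.3, 0.7, -0.0]
opening: 0.0721
```

Run:
```python
from h import *
o,t,R=tool(); print(t,o["t"],o["contact_force"],o["opening"]); print(R)
print(shift((.559,.1145,.089)))
```

```text
[0.5577 0.1145 0.1973] 5.75 [-0.3282  0.7222 -0.0176] 0.0721025623639421
[[-0.0312 -0.9994 -0.0135]
 [-0.9995  0.0312 -0.0016]
 [ 0.002   0.0134 -0.9999]]
[-0.0003 -0.0027  0.1083]
```

Request:
{"fn": "step_arm", "kwargs": {"targets": [0, -0.001, 0, 0, 0, -0.001, 0.01, 0, 0, -0.001, 0.03, 0, 0, -0.002, 0.055, 0, 0, -0.002, 0.08, 0, 0, -0.003, 0.1, 0, 0, -0.003, 0.108, 0, 0, -0.003, 0.108, 0]}}

```text
t: 6.42
tool_pos: [0.5565, 0.1143, 0.0864]
tool_rot: [2.177, -2.245, -0.018]
contact_force: [0.4, 0.9, -0.2]
opening: 0.0851
```

Run:
```python
from h import *
d=imaging.get_image("scene")
cv2.imwrite("pics/s5.png",cv2.resize(d["color"][120:260,270:470],None,fx=3.5,fy=3.5)[:,:,::-1])
o,t,R=tool(); print(t,o["t"],o["contact_force"],o["opening"]); print(R)
print(shift((.559,.1145,.089)))
```

```text
[0.558  0.1144 0.0884] 6.4667 [0.1192 0.2678 0.6624] 0.08538888419625483
[[-0.0308 -0.9994 -0.0154]
 [-0.9995  0.0308 -0.0017]
 [ 0.0022  0.0153 -0.9999]]
[-0.0002 -0.001  -0.0006]
```

View pics/s5.png

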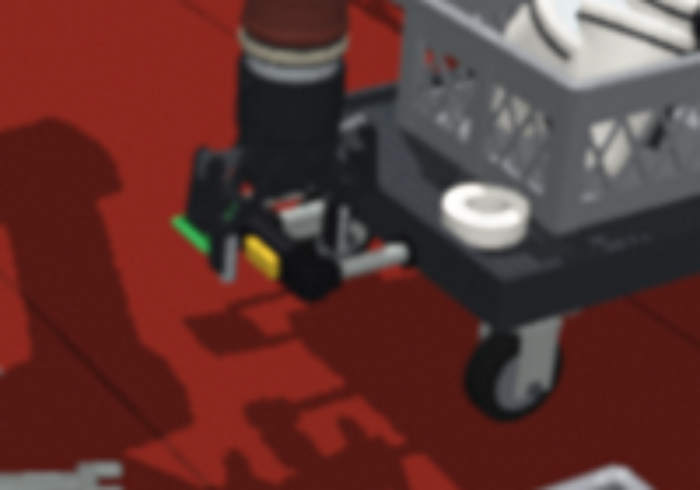

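The fingers straddle the bar, one in front of the yellow button at about (262,257) and one behind the bar. Closing now.

Request:
{"fn": "step_arm", "kwargs": {"targets": [0, 0, 0, 0, 0, 0, 0, 0, 0, 0, 0, 0, 0, 0, 0, 0, 0, 0, 0, 0, 0, 0, 0, 0, 0, 0, 0, 0, 0, 0, 0, 0], "grip": 0, "force": 45}}

```text
t: 7.13
tool_pos: [0.5589, 0.114, 0.09]
tool_rot: [2.179, -2.248, -0.012]
contact_force: [-0.8, -3.4, 5.9]
opening: 0.0235
```

Run:
```python
from h import *
o,t,R=tool(); print(t,o["t"],o["contact_force"],o["opening"]); print(R)
D=np.array([-.0333,-.9994,0]); print(R.T@D*.2)
```

```text
[0.5589 0.114  0.09  ] 7.1333 [-0.7929 -3.3662  5.8535] 0.02345709854411475
[[-0.031  -0.9994 -0.0135]
 [-0.9995  0.0311 -0.0024]
 [ 0.0028  0.0134 -0.9999]]
[0.2    0.0004 0.0006]
```

Opening is 23.5 mm, so the button is fully in. I pull the first part gently.

Request:
{"fn": "step_arm", "kwargs": {"targets": [0.002, 0, 0, 0, 0.005, 0, 0, 0, 0.01, 0, 0, 0, 0.015, 0, 0, 0, 0.02, 0, 0, 0, 0.025, 0, 0, 0]}}

```text
t: 7.63
tool_pos: [0.5581, 0.0887, 0.09]
tool_rot: [2.179, -2.248, -0.013]
contact_force: [0.3, 4.6, -0.4]
opening: 0.0235
```

Run:
```python
from h import *
o,t,R=tool(); print(t,o["t"],o["contact_force"],o["opening"])
d=imaging.get_image("top"); cv2.imwrite("pics/t6.png",cv2.resize(d["color"][160:300,130:330],None,fx=3.5,fy=3.5)[:,:,::-1])
print([ (at_z(d,e["uv"],.142),e["score"]) for e in imaging.mark_of("deck_front",d)[:1]])
```

```text
[0.5581 0.0887 0.09  ] 7.6333 [ 0.2639  4.6308 -0.3799] 0.02346505032311563
[(array([0.5604, 0.1979, 0.142 ]), 0.65)]
```

View pics/t6.png

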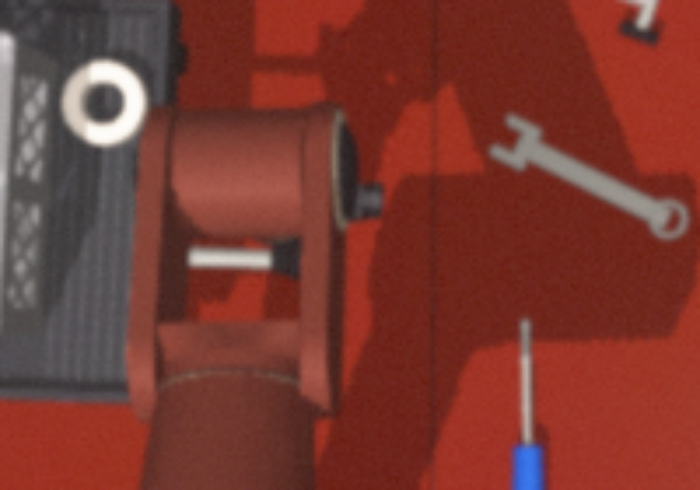

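The white tape roll moved about 1.7 px (about 4 mm), which is close to the brake play. I pull a bit more and check the dolly again.

Request:
{"fn": "step_arm", "kwargs": {"targets": [0.005, 0, 0, 0, 0.011, 0, 0, 0, 0.018, 0, 0, 0, 0.025, 0, 0, 0, 0.032, 0, 0, 0, 0.04, 0, 0, 0]}}

```text
t: 8.23
tool_pos: [0.5567, 0.0475, 0.09]
tool_rot: [2.178, -2.248, -0.012]
contact_force: [1.5, 5.1, -1.3]
opening: 0.0237
```

```bash
cat > tape.py <<'E'
from h import *
o,t,R=tool(); print(t,o["t"],o["contact_force"],o["opening"],R.T@np.array([-.0333,-.9994,0]))
a=cv2.cvtColor(cv2.imread("pics/top0.png"),cv2.COLOR_BGR2GRAY)
d=imaging.get_image("top"); b=cv2.cvtColor(d["color"],cv2.COLOR_RGB2GRAY)
T=a[174:206,142:175]; W=b[166:214,134:190]; W=cv2.resize(W,None,fx=8,fy=8,interpolation=2); T=cv2.resize(T,None,fx=8,fy=8,interpolation=2)
r=cv2.matchTemplate(W,T,cv2.TM_CCOEFF_NORMED); _,s,_,l=cv2.minMaxLoc(r); print("tape px shift",l[0]/8-8,l[1]/8-8,s)
T=a[180:250,20:90]; W=b[172:258,12:106]; W=cv2.resize(W,None,fx=8,fy=8,interpolation=2); T=cv2.resize(T,None,fx=8,fy=8,interpolation=2)
r=cv2.matchTemplate(W,T,cv2.TM_CCOEFF_NORMED); _,s,_,l=cv2.minMaxLoc(r); print("crate px shift",l[0]/8-8,l[1]/8-8,s, "mm/px ~",1000*1.25/cam(d))
E
python3 tape.py
```

```text
[0.5567 0.0475 0.09  ] 8.2333 [ 1.5471  5.0855 -1.2941] 0.023691278256629353 [0.9999 0.0015 0.003 ]
tape px shift 1.375 0.0 0.9975106716156006
crate px shift 1.5 0.0 0.9979327917098999 mm/px ~ 2.4813921160701433
```

The dolly has shifted a steady 3.5 mm or so, all of it brake play, and the handle is sliding at about 5 N. I continue to the second stop.

Request:
{"fn": "step_arm", "kwargs": {"targets": [0.01, 0, 0, 0, 0.022, 0, 0, 0, 0.034, 0, 0, 0, 0.046, 0, 0, 0, 0.058, 0, 0, 0, 0.07, 0, 0, 0, 0.082, 0, 0, 0, 0.094, 0, 0, 0, 0.106, 0, 0, 0, 0.116, 0, 0, 0, 0.124, 0, 0, 0, 0.129, 0, 0, 0]}}

```text
t: 9.28
tool_pos: [0.5524, -0.0836, 0.0901]
tool_rot: [2.176, -2.249, -0.011]
contact_force: [3.4, 4.8, -3.7]
opening: 0.0235
```

```bash
python3 tape.py
```

```text
[ 0.5524 -0.0836  0.0901] 9.2833 [ 3.4054  4.8319 -3.7117] 0.023457268860502735 [0.9999 0.0002 0.0041]
tape px shift 1.375 0.125 0.9975360035896301
crate px shift 1.5 0.0 0.9979034066200256 mm/px ~ 2.4813921160701433
```

Request:
{"fn": "step_arm", "kwargs": {"targets": [0.002, 0, 0, 0, 0.004, 0, 0, 0, 0.006, 0, 0, 0, 0.008, 0, 0, 0, 0.009, 0, 0, 0, 0.009, 0, 0, 0]}}

```text
t: 9.83
tool_pos: [0.5521, -0.0934, 0.0901]
tool_rot: [2.175, -2.248, -0.01]
contact_force: [2.4, 3.4, -1.6]
opening: 0.0236
```

```bash
python3 tape.py
```

```text
[ 0.5521 -0.0934  0.0901] 9.8333 [ 2.4326  3.3654 -1.6369] 0.02358114732340701 [0.9999 0.     0.0052]
tape px shift 1.375 0.125 0.9975693821907043
crate px shift 1.5 0.0 0.9979191422462463 mm/px ~ 2.4813921160701433
```

Request:
{"fn": "step_arm", "kwargs": {"targets": [0.001, 0, 0, 0, 0.002, 0, 0, 0, 0.003, 0, 0, 0, 0.003, 0, 0, 0]}}

```text
t: 10.22
tool_pos: [0.552, -0.0944, 0.09]
tool_rot: [2.177, -2.25, -0.014]
contact_force: [3.2, 10.6, 0.4]
opening: 0.0234
```

```bash
python3 tape.py
python3 - <<'E'
from h import *
d=imaging.get_image("top"); cv2.imwrite("pics/t7.png",cv2.resize(d["color"][160:300,130:330],None,fx=3.5,fy=3.5)[:,:,::-1])
d=imaging.get_image("scene"); cv2.imwrite("pics/s7.png",cv2.resize(d["color"][130:290,240:440],None,fx=3.5,fy=3.5)[:,:,::-1])
for n in ("grip","button_face"): print(n,[(np.round(e["uv"],1),e["score"],at_z(d,e["uv"],.108)) for e in imaging.mark_of(n,d)[:2]])
E
```

```text
[ 0.552  -0.0944  0.09  ] 10.2167 [ 3.1922 10.6408  0.3852] 0.023423688550774088 [1.     0.0004 0.0016]
tape px shift 1.75 0.0 0.9966105222702026
crate px shift 1.875 0.0 0.998227059841156 mm/px ~ 2.4813921160701433
grip [(array([273.9, 209. ]), 0.92, array([ 0.5441, -0.0924,  0.108 ]))]
button_face [(array([142. , 279.7]), 0.22, array([ 0.66  , -0.4488,  0.108 ]))]
```

View pics/t7.png

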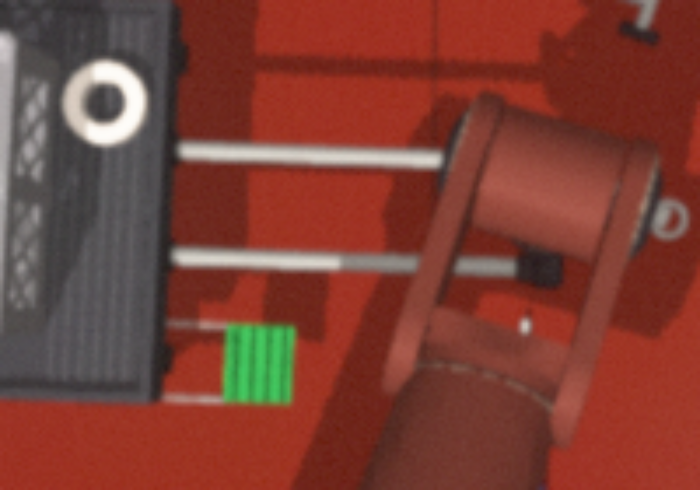

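View pics/s7.png

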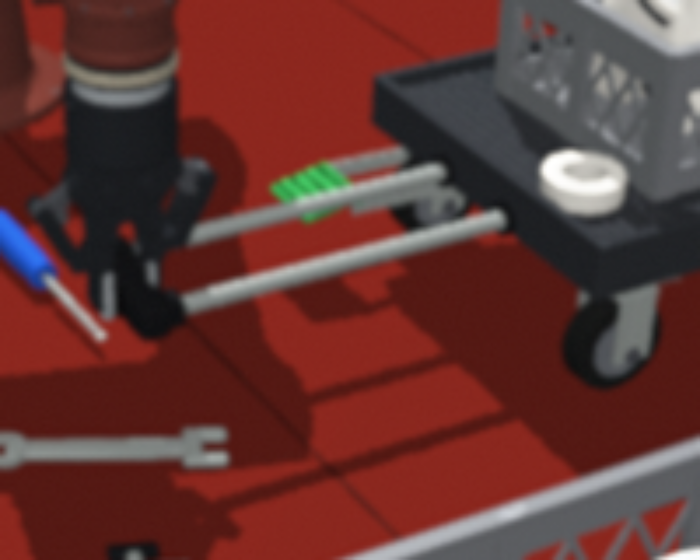

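The pull force rose to about 11 N, so the handle is against its end. I check the tread height and the bystanders before handing in.

Run:
```python
from h import *
d=imaging.get_image("top")
hsv=cv2.cvtColor(d["color"],cv2.COLOR_RGB2HSV); m=cv2.inRange(hsv,(45,120,40),(75,255,255))
k,l,s,ce=cv2.connectedComponentsWithStats(m)
for i in range(1,k):
    if s[i,4]>20: print(s[i],ce[i],at_depth(d,ce[i]))
d2=imaging.get_image("scene")
for n in "cloth_tape spot_lamp lamp_carton tube_clamp wrench screwdriver".split():
    print(n,[(at_z(x,e["uv"],0)[:2],round(e["score"],2)) for x in (d,d2) for e in imaging.mark_of(n,x)[:1]])
o,t,R=tool(); print(t,o["t"],o["contact_force"],o["opening"])
```

```text
[194 253  20  22 417] [203.4748 263.5204] [0.4392 0.1305 0.0689]
cloth_tape [(array([ 0.5145, -0.4147]), 0.81), (array([ 0.514 , -0.4279]), 0.79)]
spot_lamp [(array([ 0.3681, -0.2747]), 0.66), (array([ 0.3682, -0.2616]), 0.61)]
lamp_carton [(array([ 0.6845, -0.3947]), 0.86), (array([ 0.6814, -0.3967]), 0.63)]
tube_clamp [(array([ 0.7835, -0.1531]), 0.96), (array([ 0.7792, -0.1609]), 0.79)]
wrench [(array([ 0.5923, -0.128 ]), 0.98)]
screwdriver [(array([ 0.3704, -0.0692]), 0.74)]
[ 0.552  -0.0944  0.09  ] 11.1667 [ 2.8043 10.1258 -0.5574] 0.023465874875453735
```

Tread is at 0.069 m, which is fully down. Nothing else has moved, and the pull is steady at 10 N with the grip held. Handing in.

Run:
```python
from h import *
print(ticket.finish_job()); o=monitor.get_obs(); print(o["t"],o["tool_pos"],o["contact_force"],o["opening"])
```

```text
the job is handed in; nothing more can be done
None
the job is handed in; nothing more can be done
```

I pressed the brake pedal down with the fingers shut, and it stayed down after release. I then squeezed the button in, drew the handle past its first stop to its end, and handed the job in at about 11 s still gripping the bar.

Last checks before handing in:
- **Pedal:** the tread's height measured 0.069 m, which is its fully-down height.
- **Handle:** the grip travelled about 208 mm, of which about 4 mm was the dolly's own shift. The handle then met its end with a steady pull of about 10 N. I expected the end about 3 mm sooner than I met it, which is within what I can measure.
- **Grip:** the fingers were open 23.5 mm with the grip force set to 45 N, so the button was held fully in.
- **Dolly:** it moved about 4 mm, roughly the brake's 3 mm of play. The limit is 30 mm.
- **Other things:** all readings stayed within about 15 mm of where they were at the start, which is detector noise, and nothing was touched. The wrench and screwdriver were found by only one camera in this last check.

No check failed. The job gives no verdict, and the state could not be read again after it was handed in.

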